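# Pack the right filter column with the weighed portion

### The job

The pipe columns on the rack are packed in two layers: round pebbles on the bare strainer first, then angular chippings on top of the pebbles. Tip the whole portion from the cup standing on the balance into the column that needs exactly that layer next, without dropping any stone on the bench, then set the empty cup gently back upright on the balance pan. Leave the waiting cup on the rack, the wash bottle and the spare tee where they are.

Things in the scene. Friction and masses are not known exactly. Their poses are not given: they have to be found in the camera images.
- column_a: black 75 mm drain-pipe tee standing upright, fixed in one of the rack's four bays (bays 105 mm apart in a row): outside diameter 76 mm (collars 86 mm), open mouth 68 mm inside at 175 mm above its foot; a closed branch with a white perforated plug sticks out 86 mm from the axis along its -x, centred 70 mm above the foot. Origin at the centre of the foot, z up. What it holds: see fill_a
- column_b: black 75 mm drain-pipe tee standing upright, fixed in one of the rack's four bays (bays 105 mm apart in a row): outside diameter 76 mm (collars 86 mm), open mouth 68 mm inside at 175 mm above its foot; a closed branch with a white perforated plug sticks out 86 mm from the axis along its -x, centred 70 mm above the foot. Origin at the centre of the foot, z up. What it holds: see fill_b
- column_c: black 75 mm drain-pipe tee standing upright, fixed in one of the rack's four bays (bays 105 mm apart in a row): outside diameter 76 mm (collars 86 mm), open mouth 68 mm inside at 175 mm above its foot; a closed branch with a white perforated plug sticks out 86 mm from the axis along its -x, centred 70 mm above the foot. Origin at the centre of the foot, z up. What it holds: see fill_c
- fill_a (a point): centre of the top of what lies in column_a. Height above the column's foot: 100 mm = bare white strainer plate (nothing packed yet), 135 mm = pebbles only, 160 mm = pebbles with chippings on top (finished)
- fill_b (a point): centre of the top of what lies in column_b. Height above the column's foot: 100 mm = bare white strainer plate (nothing packed yet), 135 mm = pebbles only, 160 mm = pebbles with chippings on top (finished)
- fill_c (a point): centre of the top of what lies in column_c. Height above the column's foot: 100 mm = bare white strainer plate (nothing packed yet), 135 mm = pebbles only, 160 mm = pebbles with chippings on top (finished)
- cup_1: white open plastic beaker, 85 mm tall, outside diameter 60 mm at the foot, 70 mm at the rim, wall 3 mm, floor 4 mm, 60 g, at first holding the 4 pebbles; origin at the centre of its underside, z up. One cup is on the balance, one on the rack. Gripped lightly, a full cup swings between the fingers (45 N holds it). Stones slide out at 95 to 125 deg of tip and fly 10 to 50 mm on from the lip
- cup_2: white open plastic beaker, 85 mm tall, outside diameter 60 mm at the foot, 70 mm at the rim, wall 3 mm, floor 4 mm, 60 g, at first holding the 6 chippings; origin at the centre of its underside, z up. One cup is on the balance, one on the rack. Gripped lightly, a full cup swings between the fingers (45 N holds it). Stones slide out at 95 to 125 deg of tip and fly 10 to 50 mm on from the lip
- pebble_1: grey rounded pebble, 30 x 24 x 24 mm, 21 g, starts in cup_1; origin at its centre
- pebble_2: grey rounded pebble, 30 x 24 x 24 mm, 21 g, starts in cup_1; origin at its centre
- pebble_3: grey rounded pebble, 30 x 24 x 24 mm, 21 g, starts in cup_1; origin at its centre
- pebble_4: grey rounded pebble, 30 x 24 x 24 mm, 21 g, starts in cup_1; origin at its centre
- chip_1: grey angular stone chipping, about 17 x 15 x 15 mm, 10 g, starts in cup_2; origin at its centre
- chip_2: grey angular stone chipping, about 17 x 15 x 15 mm, 10 g, starts in cup_2; origin at its centre
- chip_3: grey angular stone chipping, about 17 x 15 x 15 mm, 10 g, starts in cup_2; origin at its centre
- chip_4: grey angular stone chipping, about 17 x 15 x 15 mm, 10 g, starts in cup_2; origin at its centre
- chip_5: grey angular stone chipping, about 17 x 15 x 15 mm, 10 g, starts in cup_2; origin at its centre
- chip_6: grey angular stone chipping, about 17 x 15 x 15 mm, 10 g, starts in cup_2; origin at its centre
- pan (a point): centre of the top of the balance's round steel pan (136 mm diameter, 48 mm above the bench); x and y axes along the balance's depth and width
- balance: low grey balance fixed on the bench, 240 mm deep (x), 190 mm wide (y), 40 mm high; origin under its middle; the pan's centre lies 30 mm towards +x, the display is at its -x end
- rack: low wooden slatted rack, 180 mm deep (x), 430 mm long (y), deck 48 mm above the bench, fixed; origin under its middle; columns and the waiting cup stand in its bays 20 mm towards +x of its middle line
- wash_bottle: white squeeze bottle, 60 mm diameter, shoulder at 135 mm, 181 mm tall to the cap, thin grey spout up to 225 mm that reaches 48 mm from the axis along its -x; loose; origin at the centre of its underside
- spare_tee: spare black pipe tee standing loose on the bench, 86 mm diameter, 145 mm tall, branch 86 mm out along its -x; origin at the centre of its underside
Things that resemble listed ones, but are neither listed nor needed, are in the scene too. What is shaped like the cup_2 but purple or red is not meant.

How it is judged:
On the way, in this order (a step that is already met when the one before it is completed fails the run):
1. the cup is taken off the balance (horizontal distance between each of cup_1, cup_2 and pan above 0.09 m), for 0.1 s.
2. the whole portion lies in the column that needs it ((((horizontal distance between each of pebble_1, pebble_2, pebble_3, pebble_4 and column_b below 0.034 m and z of pebble_1 in the frame of column_b between 0.095 and 0.175 m and z of pebble_2 in the frame of column_b between 0.095 and 0.175 m and z of pebble_3 in the frame of column_b between 0.095 and 0.175 m and z of pebble_4 in the frame of column_b between 0.095 and 0.175 m) and distance of cup_2 from where it was at the start of the episode below 0.02 m) or ((horizontal distance between each of chip_1, chip_2, chip_3, chip_4, chip_5, chip_6 and column_c below 0.034 m and z of chip_1 in the frame of column_c between 0.095 and 0.175 m and z of chip_2 in the frame of column_c between 0.095 and 0.175 m and z of chip_3 in the frame of column_c between 0.095 and 0.175 m and z of chip_4 in the frame of column_c between 0.095 and 0.175 m and z of chip_5 in the frame of column_c between 0.095 and 0.175 m and z of chip_6 in the frame of column_c between 0.095 and 0.175 m) and distance of cup_1 from where it was at the start of the episode below 0.02 m))), for 0.2 s.
At the end, for the whole second after the job is handed in: All stones of the balance cup lie in the right column (pebbles: bare strainer; chippings: pebbles only), within 34 mm of its axis, below the rim; that cup stands still and upright (0.1 rad) on the pan, within 40 mm of its centre; the other cup is within 20 mm of its start ((((horizontal distance between each of pebble_1, pebble_2, pebble_3, pebble_4 and column_b below 0.034 m and z of pebble_1 in the frame of column_b between 0.095 and 0.175 m and z of pebble_2 in the frame of column_b between 0.095 and 0.175 m and z of pebble_3 in the frame of column_b between 0.095 and 0.175 m and z of pebble_4 in the frame of column_b between 0.095 and 0.175 m) and horizontal distance between cup_1 and pan below 0.04 m and z of cup_1 in the frame of pan between -0.006 and 0.006 m and angle between cup_1's own z axis and vertical below 0.1 rad and linear speed of cup_1 below 0.03 m/s and horizontal distance between cup_2 and pan above 0.09 m and distance of cup_2 from where it was at the start of the episode below 0.02 m) or ((horizontal distance between each of chip_1, chip_2, chip_3, chip_4, chip_5, chip_6 and column_c below 0.034 m and z of chip_1 in the frame of column_c between 0.095 and 0.175 m and z of chip_2 in the frame of column_c between 0.095 and 0.175 m and z of chip_3 in the frame of column_c between 0.095 and 0.175 m and z of chip_4 in the frame of column_c between 0.095 and 0.175 m and z of chip_5 in the frame of column_c between 0.095 and 0.175 m and z of chip_6 in the frame of column_c between 0.095 and 0.175 m) and horizontal distance between cup_2 and pan below 0.04 m and z of cup_2 in the frame of pan between -0.006 and 0.006 m and angle between cup_2's own z axis and vertical below 0.1 rad and linear speed of cup_2 below 0.03 m/s and horizontal distance between cup_1 and pan above 0.09 m and distance of cup_1 from where it was at the start of the episode below 0.02 m))); the robot touches nothing.
It fails at once if a stone falls on the bench (height (world z) of any of pebble_1, pebble_2, pebble_3, pebble_4, chip_1, chip_2, chip_3, chip_4, chip_5, chip_6 below 0.03 m).
It fails at once if the waiting cup is moved by more than 20 mm (both cups moved) (distance of each of cup_1, cup_2 from where it was at the start of the episode above 0.02 m).
It fails at once if the balance is struck or pressed by a cup with more than 60 N (contact force between any of cup_1, cup_2 and balance above 60 N).
It fails at once if a cup is dropped or slammed on the balance (faster than 0.5 m/s within 25 mm above the pan) ((horizontal distance between cup_1 and pan below 0.07 m and z of cup_1 in the frame of pan below 0.025 m and linear speed of cup_1 above 0.5 m/s) or (horizontal distance between cup_2 and pan below 0.07 m and z of cup_2 in the frame of pan below 0.025 m and linear speed of cup_2 above 0.5 m/s)).
It fails at once if the wash bottle or the spare tee is shifted by more than 20 mm or tipped (distance of any of wash_bottle, spare_tee from where it was at the start of the episode above 0.02 m or angle between any of wash_bottle, spare_tee's own z axis and vertical above 0.3 rad).
It also fails if it takes over 59 s, if anything falls off the work surface, if the arm or the gripper's body presses on something with over 40 N, if the wrist force passes 120 N, or if a joint passes its speed limit or range.

### The arm

A 6-joint arm with a two-finger parallel gripper is mounted at the origin on the work surface. World frame = base frame: x ahead of the robot, y to its left, z up, the work surface at z = 0. Lengths are in m, angles in rad, forces in N, time in s.
With the tool pointing down it reaches from about 0.35 to 0.85 m from the base axis. Payload 8.1 kg.
Tool frame: the origin (TCP) lies on the mounting face of the last link; the fingertips stand 186 mm ahead of it and the grasp point (between the pads) lies 167 mm ahead of it; z points along the fingers, y is the line along which they close (so a half turn about z gives the same grasp; the last joint's range is limited). The gripper opens to 93 mm and grips with 3 to 60 N. Pads are 15 mm wide; open, the fingers measure 128 mm over their backs; the gripper's body (75 mm by 188 mm) begins 65 mm behind the grasp point.
Start: joints at [-1.248, 0.13, 1.488, -0, 1.523, -0.085], TCP at [0.238, -0.551, 0.405] pointing down, gripper open.
Joint ranges: [-2.96, 2.96], [-0.89, 2.26], [0.02, 2.5], [-1.34, 4.48], [0, 2.73], [-2.66, 2.66]. Speed limits (rad/s): [2.39, 2.39, 2.79, 3.14, 3.14, 3.14].

### API

Orientations are given as a unit quaternion [w, x, y, z].
In Python, from plant import arm, imaging, ticket gives the robot as it stands.
- The arm moves only by the tool drive_tool, never from a script. Its argument "steps" is a list of rows, each a list of 6 numbers: the shift along the tool's x, y, z in units of 50 cm (1.0 is 50 cm), then the turn, a rotation vector about the tool's x, y, z in units of 60 degrees (1.0 is 60 degrees). A call has 1 to 12 rows; each row is the pose to reach, as a shift and turn from the pose commanded when the call began, along the tool's axes at that moment; what a row does not reach only later rows make up. A row lasts 1/8 s, in which the tool goes at most 62.5 mm and 10.7 degrees, less where a joint would pass 70% of its speed; a pose out of reach is approached as far as the arm can. A call with a number of a shift or a turn outside -1 to 1 is refused whole. A call with a gripper value outside its range is refused whole. "jaw" is the opening, from 0 (shut) to 1 (fully open), set as the call begins (left out, the last holds). The fingers move at their own pace and stop on an object; "grip_force" is the grip in N (left out, the last holds). Time passes only in rows, so rows that repeat a pose let the fingers close. It gives the time, the measured TCP pose, the force, the opening and the grip force at its end, in the units of the state.
- arm.sense(): the state, without advancing time (a new reading comes with each control period).
- imaging.get_image(name): name is "scene" or "top" or "wrist"; returns a dict with "img" (384x512x3 uint8, red, green, blue), "camera_matrix" (3x3 intrinsics, pixels), "position" and "attitude" of the camera in the world. Camera axes: x right, y up, looking along -z (the intrinsics and any distortion apply to the point x, -y, -z); pixel columns grow to the right and rows downward; lengths in m; the calibration is good to about 2 mm. A picture is of the moment at which its call begins. There is no depth.
- ticket.job_done(): hands the job in; it is judged then, once.
The state is a dict: "clock": time; "joints": joint angles; "dq": joint speeds; "tau": joint torques, N m; "tool_pos": TCP position; "eef_rot": TCP orientation; "contact_force": force on the tool from outside, world axes, zero at the start; "torque": the same for the moment, N m; "finger_gap": opening from 0.0 (shut) to 1.0 (fully open); "grasp_force": force on a finger pad.
Only numpy, scipy, OpenCV 4.12 (cv2) and the standard library are available. Lean on these libraries where they do the work, as an engineer would, in place of code of your own. Each camera call takes 0.05 s, during which the arm holds its last target. There are 200 camera calls.

## Working session

There is one attempt and no reset: what is moved stays moved. The work goes in short steps, Python scripts to look and compute and a tool call to move; the robot and the scene stay as the last step left them, time stands still between calls to the robot, and variables do not carry over. Pictures are saved under pics/ and viewed, at most 10 in all, crops included, and the job is handed in when it is done.

Besides the shell and the picture viewer there is one more tool, called after ">>>" as name([rows], argument=value, ...), one row to a line, values as JSON. drive_tool: Moves the arm, as the interface text tells. Shifts and turns lie within -1 to 1; 1 stands for 50 cm of shift or 60 degrees of turn. Its arguments: {"type":"object","properties":{"steps":{"type":"array"},"jaw":{"type":"number"},"grip_force":{"type":"number"}},"required":["steps"]}

```bash
mkdir -p pics
cat > h.py <<'E'
import numpy as np, cv2, json
from scipy.spatial.transform import Rotation as R
from plant import arm, imaging, ticket
def shot(n,f):
    d=imaging.get_image(n); cv2.imwrite('pics/'+f+'.png',d['img'][:,:,::-1])
    np.savez('pics/'+f+'.npz',**{k:np.array(v) for k,v in d.items()}); return d
def load(f): return np.load('pics/'+f+'.npz')
def rot(q): return R.from_quat([q[1],q[2],q[3],q[0]])
def px2z(d,u,v,z):
    K=d['camera_matrix'];r=np.array([(u-K[0,2])/K[0,0],-(v-K[1,2])/K[1,1],-1.])
    r=rot(d['attitude']).apply(r);p=np.array(d['position']);return p+r*(z-p[2])/r[2]
def proj(d,P):
    K=d['camera_matrix'];c=rot(d['attitude']).inv().apply(np.atleast_2d(P)-d['position'])
    return np.c_[K[0,2]+K[0,0]*c[:,0]/-c[:,2],K[1,2]-K[1,1]*c[:,1]/-c[:,2]]
E
python3 - <<'E'
from h import *
for n in('scene','top'):
    d=shot(n,n+'0');print(n,d.keys(),d['position'],d['attitude'],d['camera_matrix'])
a=cv2.imread('pics/scene0.png');b=cv2.imread('pics/top0.png')
print(arm.sense())
E
```

```text
scene dict_keys(['img', 'camera_matrix', 'position', 'attitude']) [1.40244406 0.38846022 0.71824161] [0.49330918 0.2587187  0.40345456 0.72590296] [[389.95259982   0.         260.64051923]
 [  0.         389.95259982 183.44117538]
 [  0.           0.           1.        ]]
top dict_keys(['img', 'camera_matrix', 'position', 'attitude']) [ 0.31352699 -0.0097785   1.19160412] [ 0.73284083  0.08127889 -0.0755554  -0.67128938] [[434.54856779   0.         253.74183889]
 [  0.         434.54856779 195.5135438 ]
 [  0.           0.           1.        ]]
{'clock': 0.1, 'joints': array([-1.24838263e+00,  1.31064960e-01,  1.48917873e+00,  1.95175287e-05,
        1.52297908e+00, -8.54089174e-02]), 'dq': array([-0.00036098, -0.0015258 , -0.00220635, -0.00097875,  0.0013616 ,
        0.00123011]), 'tau': array([ 1.14805727e-03, -5.61340249e+01, -4.93095946e+01,  7.70988688e-02,
        2.92257615e-02, -4.84795419e-05]), 'tool_pos': array([ 0.23792047, -0.55058785,  0.40379986]), 'eef_rot': array([-8.10492577e-04,  9.79281797e-01,  2.02500610e-01, -8.66813602e-05]), 'contact_force': array([-0.51069609,  0.72040731,  0.08551922]), 'torque': array([ 0.02853324, -0.02010874, -0.01160807]), 'grasp_force': 0.0, 'finger_gap': 1.0007492361106713}
```

View pics/scene0.png

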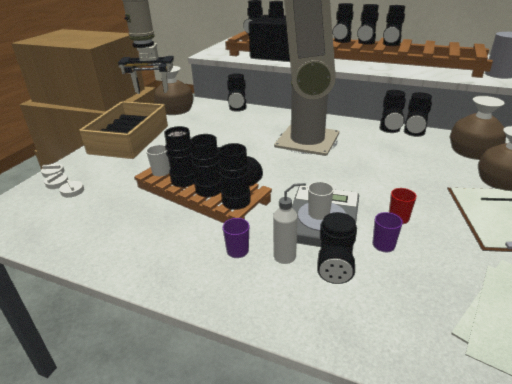

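View pics/top0.png

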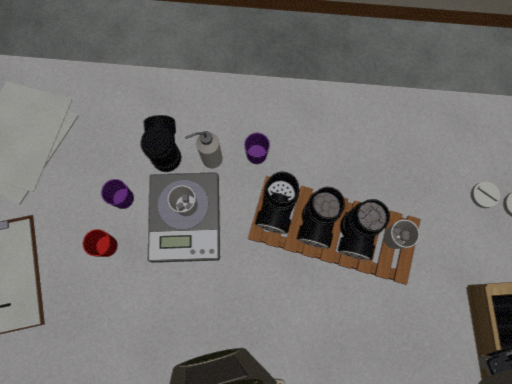

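The top view shows the balance cup near (182,200), the columns at (283,187), (326,204) and (371,214), and the waiting cup at (403,234). The leftmost column looks like a bare strainer. I'll zoom in to see the contents.

Run:
```python
from h import *
b=cv2.imread('pics/top0.png')
c=cv2.resize(b[120:290,130:430],None,fx=2.66,fy=2.66,interpolation=cv2.INTER_CUBIC);cv2.imwrite('pics/crop.png',c)
d=load('top0')
for n,u,v,z in[('cuprim',182,200,.133),('pan',183,207,.048),('colA rim',283,187,.223),('mid',326,204,.223),('r',371,214,.223),('wcup',403,234,.133),('bottle cap',206,138,.181),('tee',158,130,.145),('bal00',150,174,.04),('bal10',218,174,.04),('bal01',149,261,.04),('bal11',219,260,.04)]:print(n,px2z(d,u,v,z).round(3))
```

```text
cuprim [0.525 0.186 0.133]
pan [0.523 0.197 0.048]
colA rim [ 0.558 -0.057  0.223]
mid [ 0.527 -0.158  0.223]
r [ 0.512 -0.26   0.223]
wcup [ 0.488 -0.363  0.133]
bottle cap [0.675 0.138 0.181]
tee [0.699 0.268 0.145]
bal00 [0.608 0.3   0.04 ]
bal10 [0.625 0.114 0.04 ]
bal01 [0.373 0.27  0.04 ]
bal11 [0.392 0.087 0.04 ]
```

View pics/crop.png

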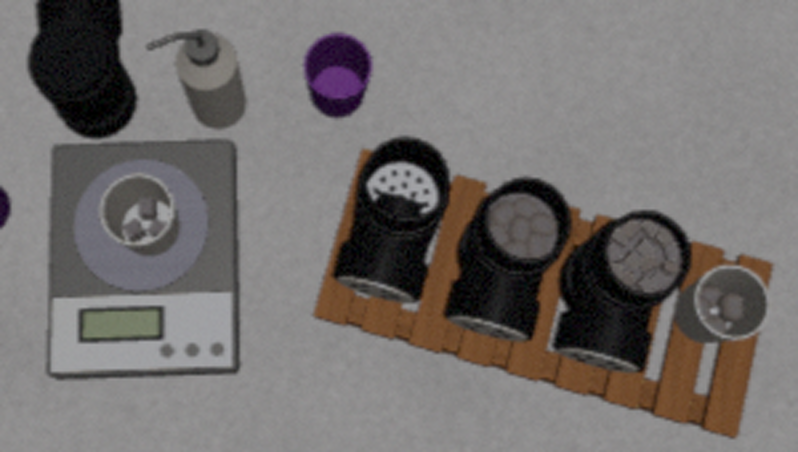

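The balance cup appears to hold small angular chippings, and the middle column looks like the pebbles-only one. I'll move closer and confirm with the wrist camera.

>>> drive_tool([
  [0,0,-0.12,0,0,0],
  [0.06,-0.06,-0.2,0,0,0],
  [0.4,-0.4,-0.2,0,0,0],
  [0.76,-0.76,-0.2,0,0,0],
  [0.76,-0.76,-0.2,0,0,0],
  [0.76,-0.76,-0.2,0,0,0],
  [0.76,-0.76,-0.2,0,0,0],
  [0.76,-0.76,-0.2,0,0,0],
  [0.76,-0.76,-0.2,0,0,0],
  [0.76,-0.76,-0.2,0,0,0],
  [0.76,-0.76,-0.2,0,0,0],
  [0.76,-0.76,-0.2,0,0,0],
])

```text
clock: 1.6
tool_pos: [0.436, -0.0513, 0.5044]
eef_rot: [0.0, 0.979, 0.203, -0.0]
contact_force: [0.9, 0.1, 1.0]
finger_gap: 0.997
grasp_force: 0.0
```

```bash
cat > st.py <<'E'
from h import *
s=arm.sense();q=rot(s['eef_rot']).as_matrix()
print(s['clock'],'J',s['joints'].round(4).tolist(),'P',s['tool_pos'].round(4),'\n',q.round(3).tolist(),'F',s['contact_force'].round(1),'gap',round(s['finger_gap'],3),'gf',round(s['grasp_force'],1))
open('log.txt','a').write(json.dumps([s['joints'].tolist(),s['tool_pos'].tolist(),q.tolist()])+'\n')
E
python3 st.py
python3 - <<'E'
from h import *
d=shot('wrist','w1');print(d['position'],rot(d['attitude']).as_matrix().round(3).tolist())
E
```

```text
1.6 J [-0.2339, -0.3308, 1.7395, -0.0005, 1.7338, 0.928] P [ 0.436  -0.0513  0.5044] 
 [[0.918, 0.398, -0.001], [0.398, -0.918, -0.0], [-0.001, -0.0, -1.0]] F [0.9 0.1 1. ] gap 0.997 gf 0.0
[ 0.50846413 -0.01922769  0.48433064] [[0.397, 0.88, 0.26], [-0.918, 0.381, 0.112], [-0.0, -0.283, 0.959]]
```

View pics/w1.png

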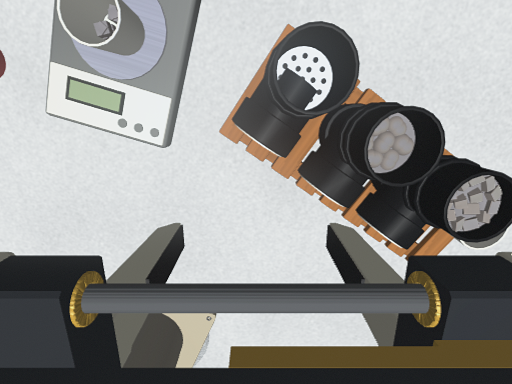

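The wrist view shows a bare strainer at (305,78), round pebbles only at (390,143) and chippings at (475,200). The balance cup at (90,15) shows angular stones, so its portion goes into the middle column. Next I'll measure that column and get a view centred on the cup.

Run:
```python
from h import *
d=load('w1')
for n,u,v in[('colb',315,68),('colc',403,143)]:print(n,px2z(d,u,v,.223).round(4))
```

```text
colb [ 0.5605 -0.0533  0.223 ]
colc [ 0.5356 -0.1575  0.223 ]
```

>>> drive_tool([
  [0.12,-0.27,0,0,0,0],
  [0.12,-0.27,0,0,0,0],
  [0.12,-0.27,0,0,0,0],
  [0.12,-0.27,0,0,0,0],
  [0.12,-0.27,0,0,0,0],
])

```text
clock: 2.28
tool_pos: [0.4378, 0.0949, 0.5047]
eef_rot: [0.0, 0.979, 0.201, -0.0]
contact_force: [0.2, -0.8, 0.5]
finger_gap: 1.004
grasp_force: 0.0
```

```bash
python3 st.py
python3 - <<'E'
from h import *
d=shot('wrist','w2');print(d['position'])
E
```

```text
2.275 J [0.0991, -0.3057, 1.7191, -0.0005, 1.7285, 1.2641] P [0.4378 0.0949 0.5047] 
 [[0.919, 0.395, -0.0], [0.395, -0.919, -0.001], [-0.0, 0.0, -1.0]] F [ 0.2 -0.8  0.5] gap 1.004 gf 0.0
[0.51040552 0.12675985 0.48466726]
```

View pics/w2.png

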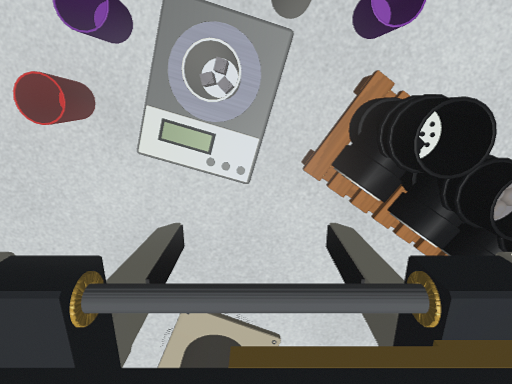

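The cup rim is centred at (212,70) and the pan at (214,72). The cup holds angular chips. The wash bottle's base is just visible at (290,5), and the red and purple cups are clear of the approach.

```bash
cat >> h.py <<'E'
def pose(yaw,al):  # tool z at azimuth yaw, al deg below horizontal; tool y at yaw-90
    y,a=np.radians([yaw,al]);z=np.array([np.cos(y)*np.cos(a),np.sin(y)*np.cos(a),-np.sin(a)])
    Y=np.array([np.sin(y),-np.cos(y),0]);return np.c_[np.cross(Y,z),Y,z]
def cmd(P,M,s=None,P0=None,M0=None):
    if P0 is None: s=arm.sense();P0=s['tool_pos'];M0=rot(s['eef_rot']).as_matrix()
    t=M0.T@(np.array(P)-P0)/.5; r=np.degrees(R.from_matrix(M0.T@M).as_rotvec())/60
    return np.r_[t,r].round(3).tolist()
E
python3 - <<'E'
from h import *
d=load('w2')
for n,u,v,z in[('cup',212,70,.133),('pan',214.5,72,.048),('colb',442,137,.223)]:print(n,px2z(d,u,v,z).round(4))
im=d['img'].astype(int)
# radii check
th=np.linspace(0,2*np.pi,8,endpoint=False)
c=px2z(d,212,70,.133);print(proj(d,c+.035*np.c_[np.cos(th),np.sin(th),0*th]).round(0).tolist())
c=px2z(d,214.5,72,.048);print(proj(d,c+.068*np.c_[np.cos(th),np.sin(th),0*th]).round(0).tolist())
c=px2z(d,212,70,.133);c[2]=.1
M=pose(14.4,45);print('pre',cmd(c-.267*M[:,2],M), 'P',c-.267*M[:,2])
E
```

```text
cup [0.5313 0.19   0.133 ]
pan [0.5353 0.2009 0.048 ]
colb [ 0.5563 -0.0421  0.223 ]
[[223.0, 39.0], [199.0, 39.0], [184.0, 57.0], [185.0, 82.0], [202.0, 99.0], [224.0, 99.0], [240.0, 83.0], [240.0, 58.0]]
[[232.0, 23.0], [194.0, 23.0], [170.0, 52.0], [172.0, 90.0], [198.0, 117.0], [233.0, 117.0], [258.0, 92.0], [258.0, 53.0]]
pre [-0.126, -0.159, 0.432, -0.057, 0.749, 0.14] P [0.34842284 0.14300244 0.28879751]
```

>>> drive_tool([
  [-0.06,-0.08,0.1,-0.015,0.19,0.035],
  [-0.126,-0.159,0.2,-0.03,0.37,0.07],
  [-0.126,-0.159,0.3,-0.045,0.56,0.105],
  [-0.126,-0.159,0.432,-0.057,0.749,0.14],
  [-0.126,-0.159,0.432,-0.057,0.749,0.14],
  [-0.126,-0.159,0.432,-0.057,0.749,0.14],
  [-0.126,-0.159,0.432,-0.057,0.749,0.14],
])

```text
clock: 3.2
tool_pos: [0.3661, 0.1523, 0.3287]
eef_rot: [-0.045, 0.924, 0.116, 0.362]
contact_force: [-0.3, 0.8, 0.6]
finger_gap: 1.002
grasp_force: 0.0
```

```bash
python3 st.py
```

```text
3.2 J [0.273, -0.8923, 2.4978, -0.0239, 0.7887, 1.6032] P [0.3661 0.1523 0.3287] 
 [[0.71, 0.247, 0.659], [0.183, -0.969, 0.167], [0.68, 0.002, -0.733]] F [-0.3  0.8  0.6] gap 1.002 gf 0.0
```

```bash
cat > kin.py <<'E'
from h import *
from scipy.optimize import least_squares
D=[([-1.24838,.131065,1.489179,0,1.522979,-.0854],[.23792,-.550588,.4038],[[1,0,0],[0,1,0],[0,0,1]])]+[json.loads(l) for l in open('log.txt')]
def rz(q):
    c,s=np.cos(q),np.sin(q);return np.array([[c,-s,0],[s,c,0],[0,0,1]])
def ry(q):
    c,s=np.cos(q),np.sin(q);return np.array([[c,0,s],[0,1,0],[-s,0,c]])
def fk(j,p):
    a1,h,L2,L3,a3,d6,e=p
    A=rz(j[0]);B=A@ry(j[1]);C=A@ry(j[1]+j[2]);W=C@rz(j[3])@ry(j[4])
    x=A@[a1,e,h]+B@[0,0,L2]+C@[a3,0,L3]+W@[0,0,d6];return x,W
p0=[0.05,.3,.4,.45,0,.1,.05]
pr=np.array([.05,.3,.4,.4,0,.1,.05])
def res(p):
    return np.r_[np.concatenate([(fk(j,p)[0]-P) for j,P,_ in D]),1e-4*(p-pr)]
f=least_squares(res,p0);p=f.x
if __name__=='__main__':
    print(p.round(4),np.abs(f.fun).max());
    for j,P,M in D[1:]: print((rz(0)@fk(j,p)[1]@rz(j[5])).round(3).tolist()[0], np.round(M[0],3))
E
python3 kin.py
```

```text
[0.     0.3181 0.3691 0.5534 0.0616 0.1914 0.0512] 1.53399526628911e-05
[-0.398, 0.918, -0.001] [ 0.918  0.398 -0.001]
[-0.395, 0.919, -0.0] [ 0.919  0.395 -0.   ]
[-0.247, 0.71, 0.659] [0.71  0.247 0.659]
```

```bash
cat >> kin.py <<'E'
lo=np.array([-2.96,-.87,.04,-1.3,.03,-2.6]);hi=np.array([2.96,2.22,2.47,4.4,2.7,2.6])
F6=np.array([[0,-1,0],[1,0,0],[0,0,1.]])
def full(j):
    x,W=fk(j,p);return x,W@rz(j[5])@F6
def ik(P,M,j0,n=1):
    def r(j):
        x,m=full(j);return np.r_[(x-P)*3,R.from_matrix(M.T@m).as_rotvec()]
    s=least_squares(r,np.clip(j0,lo+.01,hi-.01),bounds=(lo,hi));return s.x,np.abs(s.fun).max()
E
python3 - <<'E'
from kin import *
j=D[-1][0];x,m=full(np.array(j));print((m-np.array(D[-1][2])).round(3).max())
cup=np.array([.531,.19,.100])
for al in(45,50,55,60,65,70,75):
    for yaw in(14,40,70,100,-40):
        M=pose(yaw,al)
        o=[]
        for j0 in([.25,-.3,1.9,0,1,1.6],[.25,0,2.0,3.1,.5,-1.5],[.25,0,2,1.5,1,0],[.25,0,2,-.8,1,1.6]):
            q,e=ik(cup-.167*M[:,2],M,np.array(j0))
            if e<1e-3:o.append(q.round(2).tolist())
        if o: print(al,yaw,o)
E
```

```text
-0.0
45 40 [[-0.07, -0.35, 2.41, 0.9, 0.68, 0.2], [-0.07, -0.35, 2.41, 0.9, 0.68, 0.2], [-0.07, -0.35, 2.41, 0.9, 0.68, 0.2], [-0.07, -0.35, 2.41, 0.9, 0.68, 0.2]]
45 70 [[-0.22, -0.0, 2.11, 0.89, 1.12, -0.32], [-0.22, -0.0, 2.11, 0.89, 1.12, -0.32], [-0.22, -0.0, 2.11, 0.89, 1.12, -0.32], [-0.22, -0.0, 2.11, 0.89, 1.12, -0.32]]
45 100 [[-0.19, 0.32, 1.74, 0.73, 1.46, -0.59], [-0.19, 0.32, 1.74, 0.73, 1.46, -0.59], [-0.19, 0.32, 1.74, 0.73, 1.46, -0.59], [-0.19, 0.32, 1.74, 0.73, 1.46, -0.59]]
50 14 [[0.26, -0.42, 2.4, -0.02, 0.45, 1.6], [0.26, -0.42, 2.4, -0.02, 0.45, 1.6], [0.26, -0.42, 2.4, -0.02, 0.45, 1.6]]
50 40 [[-0.03, -0.33, 2.35, 0.72, 0.7, 0.39], [-0.03, -0.33, 2.35, 0.72, 0.7, 0.39], [-0.03, -0.33, 2.35, 0.72, 0.7, 0.39], [-0.03, -0.33, 2.35, 0.72, 0.7, 0.39]]
50 70 [[-0.17, -0.03, 2.08, 0.79, 1.1, -0.2], [-0.17, -0.03, 2.08, 0.79, 1.1, -0.2], [-0.17, -0.03, 2.08, 0.79, 1.1, -0.2], [-0.17, -0.03, 2.08, 0.79, 1.1, -0.2]]
50 100 [[-0.15, 0.27, 1.75, 0.66, 1.42, -0.54], [-0.15, 0.27, 1.75, 0.66, 1.42, -0.54], [-0.15, 0.27, 1.75, 0.66, 1.42, -0.54], [-0.15, 0.27, 1.75, 0.66, 
[... 2451 characters left out ...]
 0.36, 1.29, -0.25], [0.03, 0.15, 1.77, 0.36, 1.29, -0.25]]
75 14 [[0.25, -0.09, 2.0, -0.0, 0.98, 1.58], [0.25, -0.09, 2.0, -0.0, 0.98, 1.58], [0.25, -0.09, 2.0, -0.0, 0.98, 1.58], [0.25, -0.09, 2.0, -0.0, 0.98, 1.58]]
75 40 [[0.17, -0.07, 1.98, 0.15, 1.01, 0.97], [0.17, -0.07, 1.98, 0.15, 1.01, 0.97], [0.17, -0.07, 1.98, 0.15, 1.01, 0.97], [0.17, -0.07, 1.98, 0.15, 1.01, 0.97]]
75 70 [[0.1, 0.01, 1.89, 0.26, 1.13, 0.35], [0.1, 0.01, 1.89, 0.26, 1.13, 0.35], [0.1, 0.01, 1.89, 0.26, 1.13, 0.35], [0.1, 0.01, 1.89, 0.26, 1.13, 0.35]]
75 100 [[0.09, 0.14, 1.76, 0.27, 1.28, -0.17], [0.09, 0.14, 1.76, 0.27, 1.28, -0.17], [0.09, 0.14, 1.76, 0.27, 1.28, -0.17], [0.09, 0.14, 1.76, 0.27, 1.28, -0.17]]
```

```bash
cat > colfit.py <<'E'
from h import *
from scipy.ndimage import map_coordinates as mc
from scipy.optimize import differential_evolution as de
th=np.linspace(0,2*np.pi,90,endpoint=False)
def fit(files,bays=(1,0,-1)):
    I=[]
    for f in files:
        d=load(f);g=cv2.GaussianBlur(cv2.cvtColor(d['img'],cv2.COLOR_RGB2GRAY),(0,0),1).astype(float);I.append(({k:d[k] for k in('camera_matrix','position','attitude')},g))
    def sc(v,per=False):
        s=[]
        for d,g in I:
            for k in bays:
                c=np.array([v[0]-np.sin(v[2])*.105*k,v[1]+np.cos(v[2])*.105*k,.223])
                val=[]
                for r in(.040,.046):
                    q=proj(d,c+r*np.c_[np.cos(th),np.sin(th),0*th]);val.append(mc(g,[q[:,1],q[:,0]],order=1,mode='nearest'))
                s.append(np.clip(val[1]-val[0],-10,60).mean())
        return s if per else -np.mean(s)
    r=de(sc,[(.50,.56),(-.18,-.135),(-.35,-.1)],seed=1,tol=1e-6);return r.x.round(4),np.round(sc(r.x,1),1)
if __name__=='__main__':
    for f in(['top0'],['w1'],['top0','w1'],['scene0'],['top0','w1','scene0']):print(f,*fit(f))
E
python3 colfit.py
python3 - <<'E'
from kin import *
c=np.array([.531,.19,.100]);M=pose(14.4,52)
for b in(.09,.0):print(cmd(c-(.167+b)*M[:,2],M),ik(c-(.167+b)*M[:,2],M,D[-1][0])[0].round(3))
E
```

```text
['top0'] [ 0.5275 -0.1563 -0.2035] [37.7 28.8 32.3]
['w1'] [ 0.5286 -0.1539 -0.2151] [34.7 24.5 23.6]
['top0', 'w1'] [ 0.5285 -0.1552 -0.2127] [38.5 26.4 31.8 33.8 23.2 23.3]
['scene0'] [ 0.543  -0.1531 -0.2299] [29.7 26.  36.1]
['top0', 'w1', 'scene0'] [ 0.5299 -0.1547 -0.2011] [38.1 23.1 30.1 34.6 21.8 25.4 11.3 16.8 22.9]
[-0.02, 0.009, 0.053, 0.002, -0.081, 0.0] [ 2.540e-01 -7.640e-01  2.462e+00 -2.000e-03  7.810e-01  1.575e+00]
[-0.035, 0.008, 0.232, 0.002, -0.081, 0.0] [ 0.254 -0.396  2.375 -0.003  0.499  1.575]
```

Run:
```python
from kin import *
c=np.array([.528,.188,.100]);M=pose(14.4,52)
P0=np.array([.3484,.1430,.2888]);M0=pose(14.4,45)
for b in(.08,.0):
    P=c-(.167+b)*M[:,2];print(cmd(P,M,0,P0,M0),P.round(4),ik(P,M,D[-1][0])[0].round(3))
```

```text
[0.055, 0.002, 0.039, -0.0, -0.117, -0.0] [0.3807 0.1502 0.2946] [ 2.500e-01 -7.420e-01  2.465e+00  1.000e-03  7.560e-01  1.569e+00]
[0.036, 0.002, 0.197, -0.0, -0.117, -0.0] [0.4284 0.1624 0.2316] [ 2.500e-01 -4.100e-01  2.385e+00  2.000e-03  5.030e-01  1.568e+00]
```

>>> drive_tool([
  [0.055,0.002,0.039,0,-0.117,0],
  [0.055,0.002,0.039,0,-0.117,0],
  [0.055,0.002,0.039,0,-0.117,0],
  [0.055,0.002,0.039,0,-0.117,0],
], jaw=1)

```text
clock: 3.7
tool_pos: [0.3984, 0.1603, 0.3343]
eef_rot: [-0.038, 0.943, 0.119, 0.307]
contact_force: [0.1, 0.1, -1.0]
finger_gap: 1.0
grasp_force: 0.0
```

```bash
python3 st.py; python3 kin.py | head -1;python3 - <<'E'
from kin import *
c=np.array([.528,.188,.100]);M=pose(14.4,52);P=c-.167*M[:,2];print(cmd(P,M),P)
d=shot('wrist','w3');print(d['position'])
E
```

```text
3.7 J [0.2679, -0.6739, 2.3466, -0.0147, 0.8396, 1.5932] P [0.3984 0.1603 0.3343] 
 [[0.783, 0.249, 0.571], [0.202, -0.969, 0.145], [0.589, 0.001, -0.808]] F [ 0.1  0.1 -1. ] gap 1.0 gf 0.0
[0.     0.3181 0.3691 0.5534 0.0616 0.1914 0.0512] 1.5339958958750966e-05
[-0.073, 0.01, 0.201, 0.001, 0.032, 0.001] [0.42841467 0.16243083 0.2315978 ]
[0.4716559  0.17986482 0.36452506]
```

View pics/w3.png

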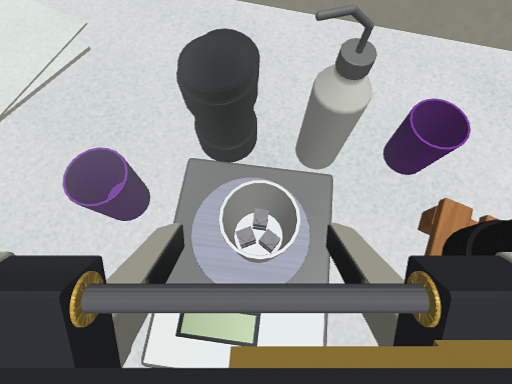

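The cup rim is centred at (259,221), midway between the fingers, with angular chips inside.

Run:
```python
from kin import *
d=load('w3');print(px2z(d,259,219,.133).round(4))
c=px2z(d,259,219,.133);c[2]=.1;c[:2]=(c[:2]+[.528,.188])/2
M=pose(14.4,52)
for b in(.07,0):
  P=c-(.167+b)*M[:,2];print(cmd(P,M),P.round(4),ik(P,M,D[-1][0])[0].round(3))
```

```text
[0.5287 0.1906 0.133 ]
[-0.077, 0.008, 0.062, 0.001, 0.032, 0.001] [0.387  0.153  0.2868] [ 2.540e-01 -6.970e-01  2.455e+00 -2.000e-03  7.200e-01  1.574e+00]
[-0.072, 0.008, 0.202, 0.001, 0.032, 0.001] [0.4288 0.1637 0.2316] [ 0.253 -0.407  2.383 -0.003  0.502  1.575]
```

>>> drive_tool([
  [-0.077,0.008,0.062,0,0.032,0],
  [-0.077,0.008,0.062,0,0.032,0],
  [-0.076,0.008,0.1,0,0.032,0],
  [-0.074,0.008,0.15,0,0.032,0],
  [-0.072,0.008,0.2,0,0.032,0],
  [-0.072,0.008,0.202,0,0.032,0],
  [-0.072,0.008,0.202,0,0.032,0],
], jaw=1)

```text
clock: 4.62
tool_pos: [0.4298, 0.1642, 0.233]
eef_rot: [-0.04, 0.938, 0.119, 0.323]
contact_force: [-0.1, 0.7, 0.2]
finger_gap: 0.996
grasp_force: 0.0
```

>>> drive_tool([
  [0,0,0,0,0,0],
  [0,0,0,0,0,0],
  [0,0,0,0,0,0],
  [0,0,0,0,0,0],
  [0,0,0,0,0,0],
  [0,0,0,0,0,0],
], jaw=0, grip_force=50)

```text
clock: 5.38
tool_pos: [0.4294, 0.164, 0.2315]
eef_rot: [-0.04, 0.938, 0.119, 0.323]
contact_force: [-2.8, -0.6, 5.7]
finger_gap: 0.71
grasp_force: 49.7
```

```bash
python3 st.py
```

```text
5.375 J [0.2545, -0.4032, 2.38, -0.0064, 0.5026, 1.5781] P [0.4294 0.164  0.2315] 
 [[0.764, 0.249, 0.596], [0.197, -0.969, 0.152], [0.615, 0.001, -0.789]] F [-2.8 -0.6  5.7] gap 0.71 gf 49.7
```

The jaw gap of 0.71 is 66 mm, which matches the cup, and the grip reads 50 N. I'll plan the lift and pour path and check it against the fitted kinematics.

```bash
cat > plan.py <<'E'
from kin import *
C=np.array([.529,-.155,.223]);yaw=-21.5;A0=52.1
ya=np.radians(yaw);pv=np.array([np.cos(ya),np.sin(ya),0]);Z=np.array([0,0,1.])
hr=.033
def tip(tau,back=.030,up=.022,dz=0):
    t=np.radians(tau);lip=hr*(np.sin(t)*pv+np.cos(t)*Z)+.035*(np.cos(t)*pv-np.sin(t)*Z)
    G=C-back*pv+(up+dz)*Z-lip;M=pose(yaw,A0+tau);return G-.167*M[:,2],M
E
python3 - <<'E'
from plan import *
s=arm.sense();P=s['tool_pos'];M=rot(s['eef_rot']).as_matrix();q=s['joints']
W=[('lift',P+[0.02,0,.22],M),('t0',*tip(20,dz=.13)),('t50',*tip(50,dz=.10)),('t80',*tip(80,dz=.05)),('t85',*tip(85)),('t100',*tip(100)),('t115',*tip(115)),('t130',*tip(130)),('t138',*tip(138))]
for n,p_,m in W:
    q,e=ik(p_,m,q);print(n,p_.round(3),q.round(2),round(e,4))
print(cmd(P+[0.02,0,.22],M))
E
```

```text
lift [0.449 0.164 0.452] [ 0.24 -0.57  2.08  0.01  0.97  1.56] 0.0
t0 [ 0.412 -0.109  0.515] [-0.38 -0.54  1.89  0.    1.48  1.57] 0.0
t50 [ 0.489 -0.139  0.514] [-0.38 -0.03  1.46 -0.    1.92  1.57] 0.0
t80 [ 0.569 -0.171  0.448] [-0.38  0.47  1.1  -0.    2.31  1.57] 0.0
t85 [ 0.581 -0.176  0.391] [-0.38  0.57  1.08 -0.    2.31  1.57] 0.0
t100 [ 0.614 -0.188  0.363] [-0.38  0.8   0.88 -0.    2.55  1.57] 0.0
t115 [ 0.638 -0.198  0.328] [-0.38  0.97  0.77 -0.    2.7   1.57] 0.0453
t130 [ 0.654 -0.204  0.287] [-0.38  1.03  0.84 -0.    2.7   1.57] 0.1799
t138 [ 0.658 -0.206  0.264] [-0.38  1.06  0.88 -0.01  2.7   1.57] 0.2485
[0.301, 0.011, -0.323, 0.0, 0.0, 0.0]
```

Run:
```python
import plan; from plan import *
s=arm.sense();q0=s['joints'];P=s['tool_pos'];M=rot(s['eef_rot']).as_matrix();ql,_=ik(P+[.02,0,.22],M,q0)
for y in range(-150,131,20):
    plan.yaw=y;a=np.radians(y);plan.pv=np.array([np.cos(a),np.sin(a),0])
    # approach by yaw steps at tip 0 then tip
    best=None
    q=ql.copy();tr=[]
    for k in np.linspace(0,1,6):
        plan.yaw=14.4+(y-14.4)*k;b=np.radians(plan.yaw);plan.pv=np.array([np.cos(b),np.sin(b),0]);q,e=ik(*tip(0,dz=.16),q)
        tr.append(round(e,2))
    for tau,dz in((20,.13),(50,.1),(80,.05),(85,0),(100,0),(115,0),(125,0),(135,0)):
        q,e=ik(*tip(tau,dz=dz),q);tr.append(round(e,2))
    print(y,tr,q.round(2))
```

```text
-150 [np.float64(0.0), np.float64(0.01), np.float64(0.0), np.float64(0.35), np.float64(0.35), np.float64(0.46), np.float64(0.59), np.float64(0.7), np.float64(0.38), np.float64(0.28), np.float64(0.16), np.float64(0.04), np.float64(0.0), np.float64(0.0)] [-1.04  0.14  2.22  1.66  1.65  2.36]
-130 [np.float64(0.0), np.float64(0.01), np.float64(0.0), np.float64(0.2), np.float64(0.56), np.float64(0.32), np.float64(0.4), np.float64(0.48), np.float64(0.31), np.float64(0.22), np.float64(0.11), np.float64(0.0), np.float64(0.0), np.float64(0.0)] [-1.    0.38  1.91  1.46  1.88  2.42]
-110 [np.float64(0.0), np.float64(0.0), np.float64(0.0), np.float64(0.07), np.float64(0.36), np.float64(0.39), np.float64(0.4), np.float64(0.38), np.float64(0.18), np.float64(0.1), np.float64(0.03), np.float64(0.0), np.float64(0.0), np.float64(0.0)] [-0.92  0.6   1.6   1.32  2.1   2.48]
-90 [np.float64(0.0), np.float64(0.0), np.float64(0.0), np.float64(0.0), np.float64(0.17), np.float64(0.43), np.float64(0.31), np.float64(0.14), np.float64(0.01), np.float64(0.0), np.float64(0.0), np.float64(0.0), np.float64(0.0), n
[... 2462 characters left out ...]
4(0.0), np.float64(0.0), np.float64(0.0), np.float64(0.0), np.float64(0.09), np.float64(0.16)] [ 0.26  0.46  1.75 -1.3   1.85  0.69]
110 [np.float64(0.0), np.float64(0.0), np.float64(0.0), np.float64(0.0), np.float64(0.0), np.float64(0.0), np.float64(0.0), np.float64(0.0), np.float64(0.0), np.float64(0.0), np.float64(0.0), np.float64(0.12), np.float64(0.23), np.float64(0.29)] [ 0.35  0.22  2.   -1.3   1.65  0.67]
130 [np.float64(0.0), np.float64(0.0), np.float64(0.0), np.float64(0.0), np.float64(0.0), np.float64(0.0), np.float64(0.0), np.float64(0.0), np.float64(0.0), np.float64(0.0), np.float64(0.0), np.float64(0.16), np.float64(0.31), np.float64(0.49)] [ 0.1  -0.65  2.47 -1.3   0.9   0.04]
```

Yaw 30° is fully feasible for the tip. I'll generate the rows.

```bash
cat >> plan.py <<'E'
def setyaw(y):
    global yaw,pv
    yaw=y;ya=np.radians(y);pv=np.array([np.cos(ya),np.sin(ya),0])
setyaw(30);UP=.028
def T(t,dz=0):return tip(t,up=UP,dz=dz)
E
python3 - <<'E'
from plan import *
s=arm.sense();P=s['tool_pos'];M=rot(s['eef_rot']).as_matrix();q=s['joints']
W=[('lift',P+[0.02,0,.21],M),('t0',*T(0,.15)),('t20',*T(20,.13)),('t40',*T(40,.10)),('t60',*T(60,.08)),('t80',*T(80,.04))]+[(t,*T(t)) for t in range(85,139,6)]
for n,p_,m in W:
    q,e=ik(p_,m,q);print(n,p_.round(3),q.round(2),round(e,4))
print(cmd(P+[0.02,0,.21],M)); print(cmd(*T(0,.15),0,P+[.02,0,.21],M))
E
```

```text
lift [0.449 0.164 0.442] [ 0.24 -0.57  2.09  0.01  0.95  1.56] 0.0
t0 [ 0.384 -0.239  0.5  ] [-0.94 -0.42  1.89  0.66  1.58  0.15] 0.0
t20 [ 0.42  -0.218  0.521] [-0.71 -0.31  1.71  0.29  1.63  0.38] 0.0
t40 [ 0.467 -0.191  0.515] [-0.48 -0.14  1.56 -0.03  1.74  0.56] 0.0
t60 [ 0.518 -0.162  0.5  ] [-0.3   0.09  1.38 -0.3   1.92  0.68] 0.0
t80 [ 0.567 -0.133  0.444] [-0.18  0.35  1.25 -0.52  2.08  0.74] 0.0
85 [ 0.578 -0.127  0.397] [-0.15  0.44  1.25 -0.55  2.08  0.78] 0.0
91 [ 0.591 -0.119  0.387] [-0.13  0.52  1.19 -0.62  2.15  0.77] 0.0
97 [ 0.602 -0.113  0.376] [-0.11  0.6   1.14 -0.69  2.21  0.75] 0.0
103 [ 0.613 -0.106  0.363] [-0.09  0.67  1.09 -0.76  2.28  0.73] 0.0
109 [ 0.623 -0.101  0.349] [-0.08  0.75  1.04 -0.84  2.34  0.7 ] 0.0
115 [ 0.631 -0.096  0.334] [-0.07  0.82  1.   -0.92  2.39  0.66] 0.0
121 [ 0.638 -0.092  0.318] [-0.06  0.88  0.97 -1.01  2.44  0.61] 0.0
127 [ 0.643 -0.089  0.301] [-0.06  0.95  0.94 -1.11  2.48  0.55] 0.0
133 [ 0.647 -0.087  0.284] [-0.05  1.01  0.92 -1.21  2.52  0.49] 0.0
[0.289, 0.011, -0.307, 0.0, 0.0, 0.0]
[-0.187, 0.748, -0.292, 0.161, -0.0, -0.204]
```

>>> drive_tool([
  [0.06,0,-0.06,0,0,0],
  [0.13,0,-0.14,0,0,0],
  [0.22,0.01,-0.23,0,0,0],
  [0.29,0.011,-0.31,0,0,0],
  [0.29,0.011,-0.31,0,0,0],
  [0.29,0.011,-0.31,0,0,0],
])

```text
clock: 6.12
tool_pos: [0.4488, 0.1636, 0.4407]
eef_rot: [-0.04, 0.939, 0.119, 0.321]
contact_force: [-0.4, -0.5, -2.8]
finger_gap: 0.706
grasp_force: 49.8
```

```bash
python3 st.py;python3 - <<'E'
from plan import *
print(cmd(*T(0,.15)))
E
```

```text
6.125 J [0.2398, -0.5655, 2.0931, 0.0073, 0.9556, 1.5567] P [0.4488 0.1636 0.4407] 
 [[0.766, 0.249, 0.593], [0.197, -0.969, 0.151], [0.612, 0.001, -0.791]] F [-0.4 -0.5 -2.8] gap 0.706 gf 49.8
[-0.186, 0.747, -0.292, 0.16, 0.003, -0.205]
```

>>> drive_tool([
  [-0.01,0.03,-0.02,0.01,0,-0.01],
  [-0.03,0.1,-0.05,0.02,0,-0.03],
  [-0.05,0.19,-0.09,0.04,0,-0.05],
  [-0.07,0.28,-0.12,0.06,0,-0.08],
  [-0.09,0.37,-0.15,0.08,0,-0.1],
  [-0.115,0.46,-0.19,0.1,0,-0.13],
  [-0.14,0.55,-0.22,0.12,0,-0.15],
  [-0.16,0.64,-0.25,0.14,0.002,-0.18],
  [-0.18,0.71,-0.28,0.155,0.003,-0.2],
  [-0.186,0.747,-0.292,0.16,0.003,-0.205],
  [-0.186,0.747,-0.292,0.16,0.003,-0.205],
])

```text
clock: 7.5
tool_pos: [0.3837, -0.2397, 0.4982]
eef_rot: [-0.086, 0.914, 0.243, 0.314]
contact_force: [0.7, 0.3, -1.6]
finger_gap: 0.708
grasp_force: 49.8
```

```bash
python3 st.py;python3 - <<'E'
from plan import *
for t,dz in((7,.143),(13,.136),(20,.13),(27,.12),(34,.11),(41,.10),(48,.092),(55,.084),(62,.076),(69,.067),(75,.056),(80,.045)):print(cmd(*T(t,dz)))
shot('wrist','w4')
E
```

```text
7.5 J [-0.9395, -0.4161, 1.8881, 0.6585, 1.5843, 0.1501] P [ 0.3837 -0.2397  0.4982] 
 [[0.685, 0.498, 0.532], [0.39, -0.867, 0.309], [0.615, -0.004, -0.788]] F [ 0.7  0.3 -1.6] gap 0.708 gf 49.8
[0.035, -0.002, -0.0, -0.002, -0.118, -0.004]
[0.061, -0.002, 0.007, -0.002, -0.218, -0.004]
[0.095, -0.002, 0.017, -0.002, -0.335, -0.004]
[0.124, -0.002, 0.038, -0.002, -0.451, -0.004]
[0.152, -0.002, 0.063, -0.003, -0.568, -0.004]
[0.178, -0.002, 0.094, -0.003, -0.685, -0.004]
[0.205, -0.002, 0.126, -0.003, -0.801, -0.003]
[0.229, -0.002, 0.163, -0.003, -0.918, -0.003]
[0.249, -0.002, 0.203, -0.004, -1.035, -0.003]
[0.265, -0.002, 0.249, -0.004, -1.151, -0.003]
[0.272, -0.002, 0.295, -0.004, -1.251, -0.003]
[0.273, -0.002, 0.338, -0.004, -1.335, -0.003]
```

View pics/w4.png

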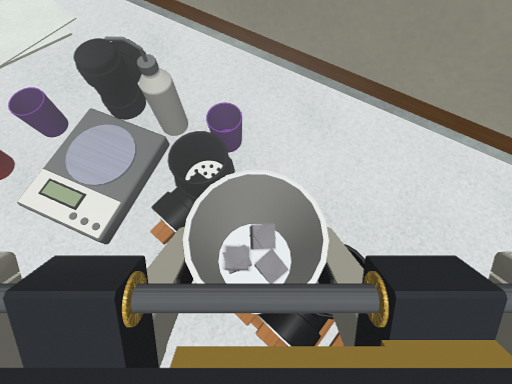

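The cup is held upright with its chips inside, centred at (257,240) and in front of the column. Starting the tip, up to 55°.

>>> drive_tool([
  [0.035,-0.002,0,0,-0.118,-0.004],
  [0.061,-0.002,0.007,0,-0.218,-0.004],
  [0.095,-0.002,0.017,0,-0.335,-0.004],
  [0.124,-0.002,0.038,0,-0.451,-0.004],
  [0.152,-0.002,0.063,0,-0.568,-0.004],
  [0.178,-0.002,0.094,0,-0.685,-0.004],
  [0.205,-0.002,0.126,0,-0.801,-0.003],
  [0.229,-0.002,0.163,0,-0.918,-0.003],
  [0.229,-0.002,0.163,0,-0.918,-0.003],
  [0.229,-0.002,0.163,0,-0.918,-0.003],
])

```text
clock: 8.8
tool_pos: [0.5049, -0.1668, 0.5071]
eef_rot: [0.039, 0.955, 0.258, -0.142]
contact_force: [0.1, -0.1, -1.5]
finger_gap: 0.71
grasp_force: 49.7
```

```bash
python3 st.py;python3 - <<'E'
from plan import *
for t,dz in((60,.079),(65,.073),(70,.065),(75,.056),(79,.045),(82,.034),(84,.022),(85,.011),(86,.0)):print(cmd(*T(t,dz)))
d=shot('wrist','w5')
shot('scene','s5')
import colfit
print(colfit.fit(['w5'],(0,)),colfit.fit(['w5','w1'],(0,)))
E
```

```text
8.8 J [-0.3354, 0.0295, 1.4249, -0.235, 1.8735, 0.6583] P [ 0.5049 -0.1668  0.5071] 
 [[0.827, 0.504, -0.251], [0.482, -0.864, -0.148], [-0.291, 0.001, -0.957]] F [ 0.1 -0.1 -1.5] gap 0.71 gf 49.7
[0.031, 0.004, 0.008, 0.003, -0.086, 0.003]
[0.064, 0.004, 0.015, 0.003, -0.169, 0.003]
[0.098, 0.004, 0.029, 0.003, -0.253, 0.003]
[0.133, 0.004, 0.047, 0.003, -0.336, 0.003]
[0.162, 0.004, 0.07, 0.003, -0.403, 0.003]
[0.186, 0.004, 0.094, 0.003, -0.453, 0.003]
[0.205, 0.004, 0.119, 0.003, -0.486, 0.003]
[0.217, 0.004, 0.142, 0.003, -0.503, 0.003]
[0.229, 0.004, 0.164, 0.003, -0.519, 0.003]
(array([ 0.5299, -0.1505, -0.2427]), array([31.2])) (array([ 0.5301, -0.1511, -0.204 ]), array([31. , 22.9]))
```

View pics/w5.png

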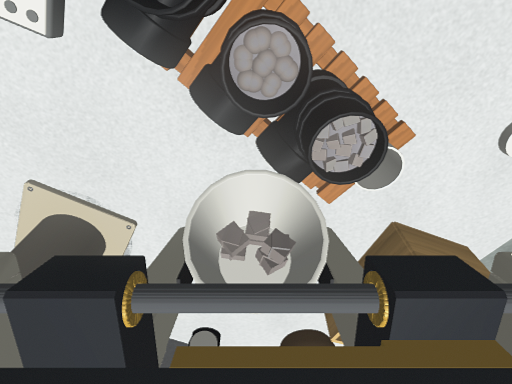

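The column with round pebbles is at (264,62), straight ahead of the cup mouth at (257,240), and the finished column is at (345,143). Next is moving to the edge of the pour pose at 86°.

```bash
sed -i 's/C=np.array(\[.529,-.155,.223\])/C=np.array([.5297,-.1527,.223])/' plan.py
python3 - <<'E'
from plan import *
for t,dz in((60,.079),(65,.073),(70,.065),(75,.056),(79,.045),(82,.034),(84,.022),(85,.011),(86,.0)):print(cmd(*T(t,dz)))
E
```

```text
[0.036, -0.001, 0.009, 0.003, -0.087, 0.001]
[0.069, -0.001, 0.016, 0.003, -0.17, 0.001]
[0.103, -0.001, 0.029, 0.003, -0.253, 0.001]
[0.138, -0.001, 0.047, 0.003, -0.337, 0.001]
[0.168, -0.001, 0.07, 0.003, -0.403, 0.001]
[0.192, -0.001, 0.094, 0.003, -0.453, 0.001]
[0.21, -0.001, 0.12, 0.004, -0.487, 0.001]
[0.223, -0.001, 0.142, 0.004, -0.503, 0.001]
[0.235, -0.001, 0.165, 0.004, -0.52, 0.001]
```

>>> drive_tool([
  [0.036,-0.001,0.009,0.003,-0.087,0.001],
  [0.069,-0.001,0.016,0.003,-0.17,0.001],
  [0.103,-0.001,0.029,0.003,-0.253,0.001],
  [0.138,-0.001,0.047,0.003,-0.337,0.001],
  [0.168,-0.001,0.07,0.003,-0.403,0.001],
  [0.192,-0.001,0.094,0.003,-0.453,0.001],
  [0.21,-0.001,0.12,0.003,-0.487,0.001],
  [0.223,-0.001,0.142,0.003,-0.503,0.001],
  [0.235,-0.001,0.165,0.003,-0.52,0.001],
  [0.235,-0.001,0.165,0.003,-0.52,0.001],
])

```text
clock: 10.15
tool_pos: [0.581, -0.123, 0.3927]
eef_rot: [0.105, 0.881, 0.237, -0.396]
contact_force: [-0.4, -0.0, -0.8]
finger_gap: 0.71
grasp_force: 49.7
```

```bash
python3 st.py;python3 - <<'E'
from plan import *
for t in range(89,135,3):print(t,cmd(*T(t)))
a=shot('scene','s6');b=shot('top','t6');w=shot('wrist','w6')
q=proj(a,[C])[0].astype(int);r=proj(b,[C])[0].astype(int)
A=lambda i,q,k:cv2.resize(i[max(0,q[1]-k*3//4):q[1]+k*3//4,max(0,q[0]-k):q[0]+k],(390,290),interpolation=cv2.INTER_CUBIC)
out=np.hstack([A(a['img'],q,90),A(b['img'],r,60)]);cv2.imwrite('pics/m6.png',out[:,:,::-1])
E
```

```text
10.15 J [-0.1457, 0.4582, 1.236, -0.5638, 2.0946, 0.7791] P [ 0.581  -0.123   0.3927] 
 [[0.575, 0.5, -0.647], [0.334, -0.866, -0.373], [-0.747, -0.002, -0.665]] F [-0.4 -0.  -0.8] gap 0.71 gf 49.7
89 [0.013, 0.0, -0.007, -0.001, -0.046, 0.001]
92 [0.03, 0.0, -0.011, -0.001, -0.096, 0.001]
95 [0.048, 0.0, -0.014, -0.001, -0.146, 0.002]
98 [0.065, 0.0, -0.016, -0.001, -0.196, 0.002]
101 [0.083, 0.0, -0.017, -0.001, -0.246, 0.002]
104 [0.101, 0.0, -0.017, -0.001, -0.296, 0.002]
107 [0.119, 0.0, -0.016, -0.001, -0.346, 0.002]
110 [0.136, 0.0, -0.014, -0.001, -0.396, 0.002]
113 [0.154, 0.0, -0.012, -0.001, -0.446, 0.002]
116 [0.171, 0.0, -0.008, -0.0, -0.496, 0.002]
119 [0.188, 0.0, -0.003, -0.0, -0.546, 0.002]
122 [0.205, 0.001, 0.002, -0.0, -0.596, 0.002]
125 [0.222, 0.001, 0.008, -0.0, -0.646, 0.002]
128 [0.238, 0.001, 0.016, -0.0, -0.696, 0.002]
131 [0.254, 0.001, 0.024, -0.0, -0.746, 0.002]
134 [0.269, 0.001, 0.032, -0.0, -0.796, 0.002]
```

View pics/m6.png

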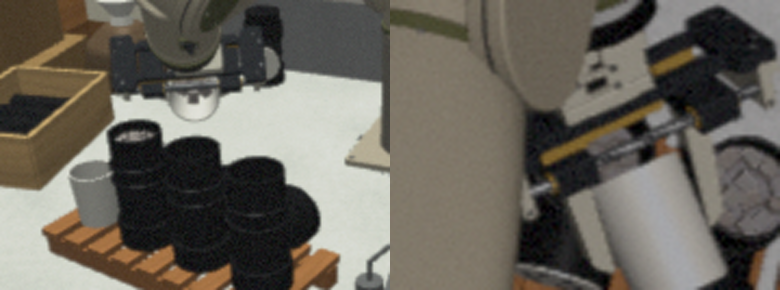

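The cup mouth is over the near edge of the middle column with clearance. I'll pour slowly.

>>> drive_tool([
  [0.013,0,-0.007,0,-0.046,0],
  [0.024,0,-0.01,0,-0.08,0.001],
  [0.036,0,-0.012,0,-0.113,0.001],
  [0.048,0,-0.014,0,-0.146,0.002],
  [0.06,0,-0.015,0,-0.18,0.002],
  [0.071,0,-0.016,0,-0.213,0.002],
  [0.083,0,-0.017,0,-0.246,0.002],
  [0.095,0,-0.017,0,-0.28,0.002],
  [0.107,0,-0.0165,0,-0.313,0.002],
  [0.119,0,-0.016,0,-0.346,0.002],
  [0.127,0,-0.015,0,-0.371,0.002],
  [0.136,0,-0.014,0,-0.396,0.002],
])

```text
clock: 11.8
tool_pos: [0.6251, -0.0976, 0.3478]
eef_rot: [0.153, 0.781, 0.209, -0.568]
contact_force: [-0.0, -0.1, -1.3]
finger_gap: 0.705
grasp_force: 49.7
```

```bash
python3 st.py;python3 - <<'E'
from plan import *
for t in range(112,137,3):print(t,cmd(*T(t)))
E
```

```text
11.8 J [-0.0738, 0.7589, 1.029, -0.8506, 2.3493, 0.6916] P [ 0.6251 -0.0976  0.3478] 
 [[0.267, 0.499, -0.824], [0.152, -0.866, -0.476], [-0.952, 0.002, -0.307]] F [-0.  -0.1 -1.3] gap 0.705 gf 49.7
112 [0.014, 0.0, -0.002, -0.0, -0.033, -0.002]
115 [0.031, 0.0, -0.006, -0.0, -0.083, -0.002]
118 [0.048, 0.0, -0.009, -0.0, -0.133, -0.002]
121 [0.066, 0.0, -0.011, -0.0, -0.183, -0.002]
124 [0.084, -0.0, -0.012, -0.0, -0.233, -0.002]
127 [0.101, -0.0, -0.013, -0.0, -0.283, -0.002]
130 [0.119, -0.0, -0.012, -0.0, -0.333, -0.002]
133 [0.137, -0.0, -0.01, -0.0, -0.383, -0.002]
136 [0.154, -0.0, -0.008, -0.001, -0.433, -0.002]
```

>>> drive_tool([
  [0.014,0,-0.002,0,-0.033,0],
  [0.025,0,-0.005,0,-0.066,0],
  [0.037,0,-0.007,0,-0.1,0],
  [0.048,0,-0.009,0,-0.133,0],
  [0.06,0,-0.01,0,-0.166,0],
  [0.072,0,-0.011,0,-0.2,0],
  [0.084,0,-0.012,0,-0.233,0],
  [0.095,0,-0.013,0,-0.266,0],
  [0.107,0,-0.013,0,-0.3,0],
  [0.119,0,-0.012,0,-0.333,0],
  [0.119,0,-0.012,0,-0.333,0],
  [0.119,0,-0.012,0,-0.333,0],
])

```text
clock: 13.3
tool_pos: [0.6459, -0.0857, 0.2934]
eef_rot: [-0.187, -0.671, -0.179, 0.694]
contact_force: [-0.8, -0.9, -0.9]
finger_gap: 0.708
grasp_force: 49.7
```

```bash
python3 st.py;python3 - <<'E'
from plan import *
print(133,cmd(*T(133)),136,cmd(*T(136)))
for t in(115,100,85,70):print(t,cmd(*T(t,.05)))
w=shot('wrist','w7')
E
```

```text
13.3 J [-0.0511, 0.9787, 0.9213, -1.1559, 2.5069, 0.5246] P [ 0.6459 -0.0857  0.2934] 
 [[-0.029, 0.499, -0.866], [-0.019, -0.866, -0.499], [-0.999, 0.002, 0.034]] F [-0.8 -0.9 -0.9] gap 0.708 gf 49.7
133 [0.018, -0.0, -0.005, -0.001, -0.052, -0.002] 136 [0.036, -0.0, -0.008, -0.001, -0.102, -0.002]
115 [-0.18, 0.0, 0.039, -0.0, 0.248, -0.002]
100 [-0.249, 0.0, 0.094, -0.0, 0.498, -0.002]
85 [-0.301, 0.001, 0.166, 0.0, 0.748, -0.002]
70 [-0.333, 0.001, 0.248, 0.0, 0.998, -0.002]
```

View pics/w7.png

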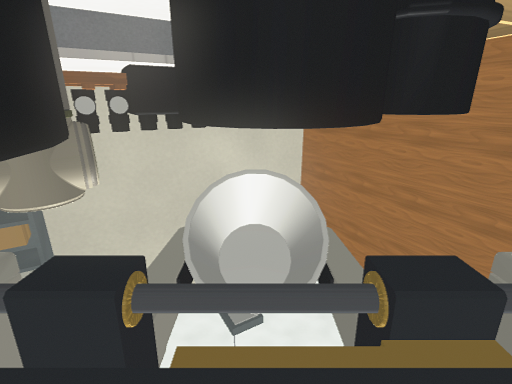

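The cup is empty: the floor is visible at (255,262) with no stones. I'll back out by raising the cup and righting it.

>>> drive_tool([
  [-0.06,0,0,0,0,0],
  [-0.13,0,0.02,0,0.1,0],
  [-0.18,0,0.039,0,0.248,0],
  [-0.22,0,0.065,0,0.37,0],
  [-0.249,0,0.094,0,0.498,0],
  [-0.278,0,0.13,0,0.62,0],
  [-0.301,0,0.166,0,0.748,0],
  [-0.335,0,0.2,0,0.87,0],
  [-0.36,0,0.24,0,0.97,0],
  [-0.36,0,0.24,0,0.97,0],
])

```text
clock: 14.6
tool_pos: [0.5461, -0.143, 0.4808]
eef_rot: [0.077, 0.925, 0.246, -0.278]
contact_force: [-0.5, -0.2, -0.7]
finger_gap: 0.706
grasp_force: 49.8
```

```bash
python3 st.py;python3 - <<'E'
from plan import *
for t,dz in((60,.09),(49,.1),(38,.11),(27,.12),(15,.13),(5,.14),(0,.15)):print(t,cmd(*T(t,dz)))
w=shot('wrist','w8')
print(proj(w,[C]))
E
```

```text
14.6 J [-0.2192, 0.235, 1.291, -0.4327, 2.028, 0.7209] P [ 0.5461 -0.143   0.4808] 
 [[0.725, 0.498, -0.477], [0.412, -0.867, -0.279], [-0.552, 0.006, -0.834]] F [-0.5 -0.2 -0.7] gap 0.706 gf 49.8
60 [-0.086, 0.001, -0.012, 0.004, 0.191, -0.005]
49 [-0.151, 0.001, 0.007, 0.004, 0.374, -0.004]
38 [-0.208, 0.001, 0.036, 0.005, 0.557, -0.004]
27 [-0.256, 0.002, 0.072, 0.005, 0.741, -0.004]
15 [-0.295, 0.002, 0.121, 0.006, 0.941, -0.003]
5 [-0.319, 0.002, 0.162, 0.006, 1.107, -0.003]
0 [-0.332, 0.002, 0.175, 0.006, 1.191, -0.002]
[[253.91271995  34.93626271]]
```

View pics/w8.png

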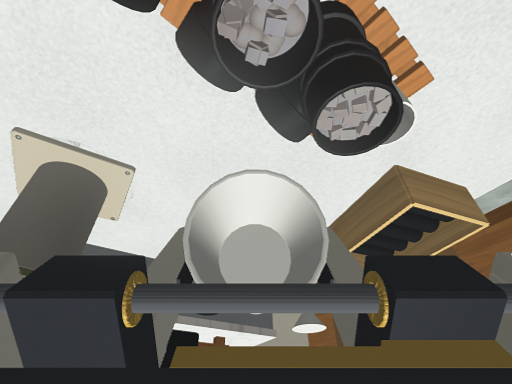

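The chippings lie on the pebbles in the middle column near (262,25), and the cup is empty. That was my last picture; the rest is by numbers. Righting the cup and returning it.

>>> drive_tool([
  [-0.086,0.001,-0.012,0.004,0.191,-0.005],
  [-0.12,0.001,-0.003,0.004,0.285,-0.004],
  [-0.151,0.001,0.007,0.004,0.374,-0.004],
  [-0.208,0.001,0.036,0.005,0.557,-0.004],
  [-0.256,0.002,0.072,0.005,0.741,-0.004],
  [-0.28,0.002,0.1,0.005,0.85,-0.004],
  [-0.3,0.002,0.135,0.006,0.99,-0.003],
  [-0.3,0.002,0.135,0.006,0.99,-0.003],
  [-0.3,0.002,0.135,0.006,0.99,-0.003],
])

```text
clock: 15.78
tool_pos: [0.4075, -0.224, 0.5042]
eef_rot: [-0.06, 0.942, 0.253, 0.211]
contact_force: [-0.3, 0.4, -0.8]
finger_gap: 0.713
grasp_force: 49.8
```

```bash
python3 st.py;python3 - <<'E'
from plan import *
Ml=np.array(D[-1][2]) 
M=pose(14.4,52.1);L=np.array([.449,.164,.4407])
print(cmd(*T(0,.15)));print(cmd(L,M))
E
grep -c . log.txt
```

```text
15.775 J [-0.7878, -0.3605, 1.7961, 0.4294, 1.59, 0.2923] P [ 0.4075 -0.224   0.5042] 
 [[0.783, 0.502, 0.368], [0.451, -0.865, 0.22], [0.429, -0.006, -0.903]] F [-0.3  0.4 -0.8] gap 0.713 gf 49.8
[-0.051, -0.001, -0.014, -0.006, 0.208, -0.001]
[0.361, -0.629, 0.316, -0.143, 0.208, 0.22]
13
```

>>> drive_tool([
  [0.02,-0.04,0.02,-0.01,0.05,0.015],
  [0.05,-0.1,0.05,-0.02,0.1,0.035],
  [0.1,-0.17,0.09,-0.04,0.13,0.06],
  [0.14,-0.25,0.125,-0.055,0.16,0.09],
  [0.19,-0.33,0.165,-0.075,0.18,0.115],
  [0.235,-0.41,0.205,-0.095,0.2,0.145],
  [0.28,-0.49,0.245,-0.11,0.208,0.17],
  [0.325,-0.56,0.28,-0.13,0.208,0.2],
  [0.35,-0.61,0.305,-0.14,0.208,0.215],
  [0.361,-0.629,0.316,-0.143,0.208,0.22],
  [0.361,-0.629,0.316,-0.143,0.208,0.22],
  [0.361,-0.629,0.316,-0.143,0.208,0.22],
])

```text
clock: 17.27
tool_pos: [0.4491, 0.1647, 0.4419]
eef_rot: [-0.04, 0.938, 0.119, 0.324]
contact_force: [-1.2, 0.3, 0.3]
finger_gap: 0.709
grasp_force: 49.8
```

```bash
python3 st.py;python3 - <<'E'
from plan import *
M0=np.array([[0.764,.249,.596],[.197,-.969,.152],[.615,.001,-.789]]);M0=R.from_matrix(M0).as_matrix()
for dz in(.03,.0035,.0005):print(cmd([.4294,.164,.2315+dz],M0))
E
```

```text
17.275 J [0.2419, -0.5668, 2.0933, 0.0067, 0.9499, 1.5573] P [0.4491 0.1647 0.4419] 
 [[0.761, 0.25, 0.598], [0.198, -0.968, 0.153], [0.617, 0.002, -0.787]] F [-1.2  0.3  0.3] gap 0.709 gf 49.8
[-0.253, -0.009, 0.26, -0.0, -0.003, 0.001]
[-0.286, -0.009, 0.302, -0.0, -0.003, 0.001]
[-0.29, -0.009, 0.307, -0.0, -0.003, 0.001]
```

>>> drive_tool([
  [-0.05,0,0.05,0,0,0],
  [-0.12,-0.004,0.12,0,-0.001,0],
  [-0.19,-0.007,0.195,0,-0.003,0],
  [-0.235,-0.009,0.24,0,-0.003,0],
  [-0.253,-0.009,0.26,0,-0.003,0],
  [-0.263,-0.009,0.273,0,-0.003,0],
  [-0.273,-0.009,0.286,0,-0.003,0],
  [-0.281,-0.009,0.296,0,-0.003,0],
  [-0.286,-0.009,0.302,0,-0.003,0],
  [-0.288,-0.009,0.305,0,-0.003,0],
  [-0.288,-0.009,0.305,0,-0.003,0],
])

```text
clock: 18.65
tool_pos: [0.4296, 0.1637, 0.2327]
eef_rot: [-0.04, 0.938, 0.119, 0.323]
contact_force: [0.2, -0.4, -0.5]
finger_gap: 0.707
grasp_force: 49.8
```

```bash
python3 st.py
```

```text
18.65 J [0.2531, -0.4061, 2.3796, -0.0036, 0.5054, 1.5747] P [0.4296 0.1637 0.2327] 
 [[0.763, 0.249, 0.596], [0.197, -0.969, 0.152], [0.615, 0.001, -0.788]] F [ 0.2 -0.4 -0.5] gap 0.707 gf 49.8
```

>>> drive_tool([
  [-0.0008,0,0.001,0,0,0],
  [-0.0016,0,0.002,0,0,0],
  [-0.0016,0,0.002,0,0,0],
])

```text
clock: 19.02
tool_pos: [0.4296, 0.1636, 0.2315]
eef_rot: [-0.04, 0.938, 0.119, 0.323]
contact_force: [0.3, 0.3, -0.0]
finger_gap: 0.71
grasp_force: 49.8
```

>>> drive_tool([
  [-0.0006,0,0.0008,0,0,0],
  [-0.0006,0,0.0008,0,0,0],
])

```text
clock: 19.27
tool_pos: [0.4298, 0.1637, 0.2314]
eef_rot: [-0.04, 0.938, 0.119, 0.323]
contact_force: [-2.7, 1.2, 4.1]
finger_gap: 0.711
grasp_force: 49.7
```

Contact is about 4 N. Releasing and backing out along the approach.

>>> drive_tool([
  [0,0,0,0,0,0],
  [0,0,0,0,0,0],
  [0,0,0,0,0,0],
  [0,0,0,0,0,0],
  [0,0,0,0,0,0],
], jaw=1)

```text
clock: 19.9
tool_pos: [0.4295, 0.1636, 0.2308]
eef_rot: [-0.04, 0.938, 0.119, 0.323]
contact_force: [0.2, -0.2, 0.5]
finger_gap: 0.998
grasp_force: 0.0
```

>>> drive_tool([
  [0,0,-0.02,0,0,0],
  [0,0,-0.06,0,0,0],
  [0,0,-0.1,0,0,0],
  [0,0,-0.13,0,0,0],
  [0.07,0,-0.2,0,0,0],
  [0.14,0,-0.3,0,0,0],
  [0.14,0,-0.3,0,0,0],
  [0.14,0,-0.3,0,0,0],
  [0.14,0,-0.3,0,0,0],
])

```text
clock: 21.02
tool_pos: [0.3932, 0.1544, 0.3902]
eef_rot: [-0.04, 0.939, 0.119, 0.321]
contact_force: [-0.2, -0.6, 0.4]
finger_gap: 0.999
grasp_force: 0.0
```

```bash
python3 st.py
python3 - <<'E'
from h import *
d=shot('wrist','w9');t0=load('top0');t=shot('top','t9')
# cup rim search (bright ring at z=.133) in wrist + top views
from scipy.ndimage import map_coordinates as mc
th=np.linspace(0,2*np.pi,72,endpoint=False)
for nm,I in(('w9',d),('w3',load('w3')),('top9',t),('top0',t0)):
    D={k:I[k] for k in('camera_matrix','position','attitude')};g=cv2.cvtColor(np.asarray(I['img']),cv2.COLOR_RGB2GRAY).astype(float);b=(-9,)
    for z in (.133,):
      for x in np.arange(.49,.57,.002):
        for y in np.arange(.15,.23,.002):
            v=[mc(g,proj(D,[x,y,z]+r*np.c_[np.cos(th),np.sin(th),0*th]).T[::-1],order=1).mean() for r in(.0335,.029,.038)]
            b=max(b,(v[0]-(v[1]+v[2])/2,round(x,3),round(y,3)))
    print(nm,b)
# waiting-cup region change
q=proj(t,[.488,-.363,.1])[0].astype(int);k=slice(q[1]-20,q[1]+20),slice(q[0]-20,q[0]+20)
print('wait diff',np.abs(t['img'][k].astype(int)-t0['img'][k]).mean())
E
```

```text
21.025 J [0.2537, -0.7543, 2.2963, -0.0027, 0.9402, 1.5736] P [0.3932 0.1544 0.3902] 
 [[0.765, 0.249, 0.594], [0.197, -0.969, 0.152], [0.613, 0.001, -0.79]] F [-0.2 -0.6  0.4] gap 0.999 gf 0.0
w9 (np.float64(66.91045633022082), np.float64(0.532), np.float64(0.19))
w3 (np.float64(79.01820417224215), np.float64(0.53), np.float64(0.19))
top9 (np.float64(26.12321116164867), np.float64(0.53), np.float64(0.19))
top0 (np.float64(33.43910266149973), np.float64(0.53), np.float64(0.19))
wait diff 5.776875
```

The cup rim measures (0.53, 0.19), as at the start, upright on the pan. The gripper is clear, so I'm handing in.

```bash
python3 -c "
from plant import ticket
print(ticket.job_done())"
```

```text
the job is handed in; nothing more can be done
None
```

I tipped the chippings from the balance cup into the middle, pebbles-only column and set the empty cup upright back on the pan. I handed the job in at about 21 s and got no verdict back; not all six chips were counted in the column, and I viewed 11 pictures against the limit of 10.

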